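# Rock a faulty relay module out of its test base

### The job

The relay module with the red lamps has failed: swing the keeper bar fully aside by its orange knob, then rock the red module gently from side to side, foot to foot, until it rises free of its tight socket; don't yank it straight up (that tears the socket block off its soft mounts) or lean it more than about 20 degrees. Stand it upright on its feet in the blue tray without touching the aluminium block there. Leave the green module plugged in and everything else where it is.

Things in the scene. Friction and masses are not known exactly. Their poses are not given: they have to be found in the camera images.
- base: Relay test base, fixed: aluminium plate 190 (x) x 110 (y) x 12 mm; origin at its underside centre, z up. On it a grey socket block 130 x 90 mm, top 46 mm above the bench, with a place for a module at x = -30 and one at x = +30 mm, y = 0. The keeper's upright pivot post, 18 mm thick, is at x = +78, y = 0.
- socket_block (a joint): Height (m) by which the socket block with both modules is pulled up off its rest on soft spring mounts; it moves straight up only. 0 at rest; a straight pull starts to lift it at about 17 N, then 1 mm per 2.5 N. More than 0.006 tears the mounts, and a module pulled straight up holds tighter than that.
- keeper (a joint): Angle (rad) of the keeper bar: 0 = along the base's -x from the post, 2 mm over the tops of both modules so that neither can rise (starts at 0 to 0.12); grows clockwise seen from above, as the free end swings to the base's +y side; stop at 1.9. Light friction, stays where left. Bar 14 mm wide, 113 to 121 mm above the bench.
- keeper_knob (a point): Top centre of the orange knob on the free end of the keeper bar: upright cylinder 16 mm thick, 36 mm tall above the bar (121 to 157 mm above the bench), 130 mm from the pivot axis. It may be pinched from above or pushed.
- module_red: The failed relay module, red lamps on top and red panels: 40 (x) x 62 (y) x 88 (z) mm, some 0.3 kg. Origin at the centre of its feet's undersides, z up, axes parallel to the base's and origin 22 mm above the bench when plugged in. It rocks about its x axis, towards its +y and -y sides. Feet in y at +-20 mm; body's underside 30 mm above the origin, a 14 mm wide middle stop at 24 mm.
- red_head (a point): Centre of the red module's head, 76 mm above the module's origin. The head to grip is 40 (x) x 50 (y) mm and spans 50 to 88 mm above the origin; below it the body is 62 mm wide in y. Gripping across y holds firmly while rocking.
- red_foot_a (a point): Underside centre of the red module's copper foot at its y = +20 mm. Each foot is 24 (x) x 10 (y) mm, 24 mm deep in the block, with 8 mm of room to either side in y. A spring contact 18 mm above the foot's plugged-in underside holds each foot by friction, 20 to 32 N, so it stays where it is slid to. Raised by 20 mm it is free, by 24 mm out of the block.
- red_foot_b (a point): The same for the foot at y = -20 mm. Feet can be raised in turn by leaning about the other one: 0.15 rad lifts a foot by 6 mm. Leaning over 0.4 rad (23 degrees) while a foot is in the block bends the feet.
- module_green: The same kind of module with green lamps and panels, in the other place of the base; it works and stays plugged in. Axes and origin as for the red one.
- tray: Blue open tray fixed to the bench, 200 (x) x 100 (y) x 24 mm high outside, walls and floor 4 mm (floor's top at z = 4 mm in its frame). Origin at the centre of its underside, x along its length.
- alu_block: Milled aluminium block, 45 (x) x 60 (y) x 32 mm high, lying in the tray somewhere along its length, about square to it. Origin at its underside centre. Do not shift it.
- spray_can: Upright spray can, 53 mm thick and 173 mm tall, origin at its underside centre. Do not disturb.
- v_block: Steel V block, 50 (x) x 60 (y) x 40 mm high, standing beyond the tray, origin at its underside centre. Do not disturb.
Things that resemble listed ones, but are neither listed nor needed, are in the scene too. Leave any turquoise look-alike of the module_red alone.

How it is judged:
On the way, in this order (a step that is already met when the one before it is completed fails the run):
1. the keeper bar is swung aside (at least 1.3 rad) while the red module is still plugged in (value of joint keeper above 1.3 rad and z of module_red in the frame of base below 0.03 m), for 0.2 s.
2. the red module is clear above the socket block (height (world z) of module_red above 0.055 m), for 0.2 s.
At the end, for the whole second after the job is handed in: The red module stands upright (within 0.1 rad) and at rest on its feet on the floor of the blue tray, not touching the aluminium block; the keeper bar is still aside (over 1.0 rad); the green module is plugged in, within 5 mm of where it was and upright within 0.08 rad (angle between module_red's own z axis and vertical below 0.1 rad and z of module_red in the frame of tray between 0.001 and 0.009 m and x of module_red in the frame of tray between -0.09 and 0.09 m and y of module_red in the frame of tray between -0.045 and 0.045 m and linear speed of module_red below 0.02 m/s and contact force between module_red and alu_block below 0.5 N and value of joint keeper above 1 rad and distance of module_green from where it was at the start of the episode below 0.005 m and angle between module_green's own z axis and vertical below 0.08 rad).
It fails at once if the socket block is pulled up more than 6 mm (yanked) (value of joint socket_block above 0.006 m).
It fails at once if the red module leans more than 0.4 rad while its feet are in the block (angle between module_red's own z axis and vertical above 0.4 rad and horizontal distance between module_red and base below 0.06 m and height (world z) of any of red_foot_a, red_foot_b below 0.044 m).
It fails at once if the green module is pulled up, shifted by 12 mm or leaned by 0.2 rad (distance of module_green from where it was at the start of the episode above 0.012 m or angle between module_green's own z axis and vertical above 0.2 rad).
It fails at once if the aluminium block is shifted by more than 15 mm (distance of alu_block from where it was at the start of the episode above 0.015 m).
It fails at once if the spray can or the V block is shifted by more than 20 mm or tipped (distance of any of spray_can, v_block from where it was at the start of the episode above 0.02 m or angle between any of spray_can, v_block's own z axis and vertical above 0.3 rad).
It also fails if it takes over 67 s, if anything falls off the work surface, if the arm or the gripper's body presses on something with over 40 N, if the wrist force passes 120 N, or if a joint passes its speed limit or range.

### The arm

A 7-joint arm with a two-finger parallel gripper is mounted at the origin on a cart in front of the work surface, level with it; the furniture and walls round the work are solid. World frame = base frame: x ahead of the robot, y to its left, z up, the work surface at z = 0. Lengths are in m, angles in rad, forces in N, time in s.
With the tool pointing down it reaches from about 0.425 to 0.875 m from the base axis. Payload 8.4 kg.
Tool frame: the origin (TCP) lies at the very end of the fingers, on their centre line; the grasp point (between the pads) lies hold_point_z behind it (hold_point_z is the distance from the TCP to the grasp point, in m); z points along the fingers, y is the line along which they close (so a half turn about z gives the same grasp; the last joint's range is limited). The gripper opens to 85 mm and grips with 20 to 120 N. Pads are 22 mm wide; open, the fingers measure 114 mm over their backs; the gripper's body (76 mm by 85 mm) begins 54 mm behind the grasp point. The pads swing forward as they close: fully open they stand 13 mm farther back than shut.
Start: joints at [1.234, 0.333, 0.04, 1.465, -0.013, 1.343, -0.059], TCP at [0.153, -0.632, 0.231] pointing down, gripper open.
Joint ranges: [-2.58, 2.58], [-0.38, 2.09], [-1.3, 1.39], [0.25, 2.4], [-1.5, 4.64], [0.08, 2.09], [-2.65, 2.65]. Speed limits (rad/s): [2.22, 2.22, 2.79, 2.79, 3.14, 3.14, 3.14].

### API

Orientations are given as a rotation vector (axis times angle).
In Python, from rig import * gives the robot as it stands.
- The arm moves only by the tool step_arm, never from a script. Its arguments are lists of equal length, an entry for each row: "gripper": the finger opening in mm, from 0 to 85.4; "linear": the shift along the tool's x, y, z in mm, a list of three; "roll": the turn about the tool's z in degrees. In form: {"gripper": [gripper, ...], "linear": [[tx, ty, tz], ...], "roll": [roll, ...]}. A call has 1 to 12 rows; each row shifts and turns the commanded pose from where the row before left it, along the tool's axes as they then stand; what a row does not reach is not made up. A row lasts 1/8 s, in which the tool goes at most 62.5 mm and 10.7 degrees, less where a joint would pass 70% of its speed; a pose out of reach is approached as far as the arm can. A call with a gripper value outside its range is refused whole. The fingers move at their own pace and stop on an object; the grip force is fixed at half the most. Time passes only in rows, so rows that do not move let the fingers close. It gives the time, the measured TCP pose, the force, the opening and the grip force at its end, in the units of the state.
- get_obs(): the state, without advancing time (a new reading comes with each control period).
- capture(name): name is "scene" or "top" or "wrist"; returns the picture (480x640x3 uint8, red, green, blue); there is no depth.
- camera_model(name): a dict with "K" (3x3 intrinsics, pixels), "origin" and "rotation" of the camera in the world. Camera axes: x right, y up, looking along -z (the intrinsics and any distortion apply to the point x, -y, -z); pixel columns grow to the right and rows downward; lengths in m; the calibration is good to about 2 mm. A picture is of the moment at which its call begins: read the wrist's pose just before it. camera_model takes no time and is no camera call; for the wrist camera it gives the pose at the moment of the call.
- finish_job(): hands the job in; it is judged then, once.
The state is a dict: "time": time; "qpos": joint angles; "joint_velocities": joint speeds; "effort": joint torques, N m; "eef_pos": TCP position; "eef_rot": TCP orientation; "contact_force": force on the tool from outside, world axes, zero at the start; "ft_torque": the same for the moment, N m; "grip_width": opening from 0.0 (shut) to 1.0 (fully open); "finger_force": force on a finger pad.
Only numpy, scipy, OpenCV 4.12 (cv2) and the standard library are available. Lean on these libraries where they do the work, as an engineer would, in place of code of your own. Each camera call takes 0.05 s, during which the arm holds its last target. There are 200 camera calls.

## Working session

There is one attempt and no reset: what is moved stays moved. The work goes in short steps, Python scripts to look and compute and a tool call to move; the robot and the scene stay as the last step left them, time stands still between calls to the robot, and variables do not carry over. Pictures are saved under pics/ and viewed, at most 10 in all, crops included, and the job is handed in when it is done.

Besides the shell and the picture viewer there is one more tool, called after "Emit:" by a JSON object that holds its "method" and its "body", one argument or row to a line. step_arm: Moves the arm, as the interface text tells. Its arguments: {"type":"object","properties":{"gripper":{"type":"array"},"linear":{"type":"array"},"roll":{"type":"array"}},"required":["gripper","linear","roll"]}

```bash
mkdir -p pics; ls; python3 - <<'E'
from rig import *
import cv2,numpy as np
o=get_obs(); print({k:np.round(v,3) for k,v in o.items()})
for n in("scene","top"):
    cv2.imwrite(f"pics/{n}0.png",capture(n)[:,:,::-1]); m=camera_model(n); print(n,m)
E
```

```text
pics
{'time': np.float64(0.0), 'qpos': array([ 1.234,  0.334,  0.04 ,  1.466, -0.013,  1.343, -0.058]), 'joint_velocities': array([-0.001, -0.001,  0.001,  0.001, -0.002, -0.001, -0.002]), 'effort': array([ 0.0000e+00, -6.5856e+01,  1.3650e+00, -4.0556e+01,  1.7000e-02,
        1.2000e-02, -0.0000e+00]), 'eef_pos': array([ 0.153, -0.631,  0.23 ]), 'eef_rot': array([-3.118, -0.372,  0.   ]), 'contact_force': array([ 0.153, -0.217,  1.453]), 'ft_torque': array([-0.028,  0.024, -0.011]), 'finger_force': np.float64(0.0), 'grip_width': np.float64(1.004)}
scene {'K': array([[448.187148  ,   0.        , 317.55462046],
       [  0.        , 448.187148  , 246.29620085],
       [  0.        ,   0.        ,   1.        ]]), 'origin': array([0.18066774, 0.7260939 , 0.60699939]), 'rotation': array([ 0.32060217, -1.19002842, -2.31742033])}
top {'K': array([[465.70801948,   0.        , 326.29590571],
       [  0.        , 465.70801948, 237.66746856],
       [  0.        ,   0.        ,   1.        ]]), 'origin': array([0.44740311, 0.16432722, 0.96577218]), 'rotation': array([ 0.08130515, -0.08235776, -1.59668438])}
```

View pics/scene0.png

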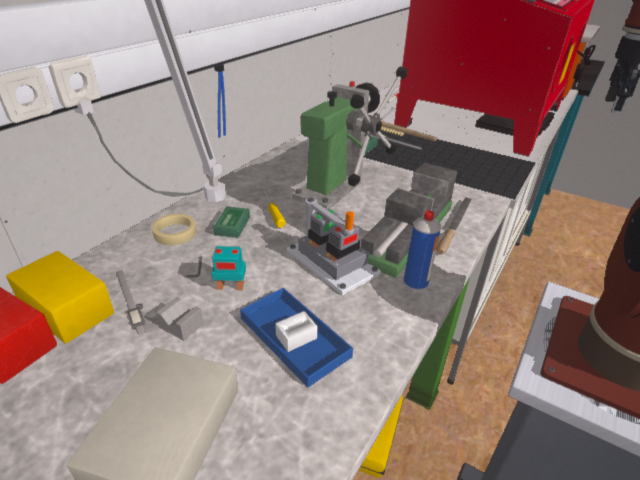

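View pics/top0.png

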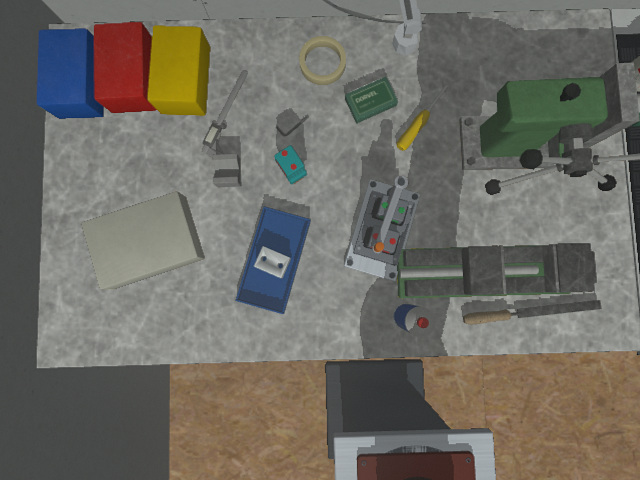

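Both pictures show the base (top image about (385,230)). The red module is near the orange knob, top (380,242) / scene (345,237); the green one is at top (390,207). Candidates for the red module: (380,242) with red lamps in the base, or the turquoise look-alike at (290,163), also with red lamps. I choose the one in the base. Tray is at (273,255) with the block at (271,263), can at (410,318), V block at (228,163).

```bash
python3 - <<'E'
import cv2,numpy as np
a=cv2.imread("pics/top0.png")[170:290,340:435];b=cv2.imread("pics/scene0.png")[190:300,280:385]
A=cv2.resize(a,None,fx=4,fy=4,interpolation=2);B=cv2.resize(b,None,fx=4,fy=4,interpolation=2)
B=cv2.copyMakeBorder(B,0,40,0,0,0);cv2.imwrite("pics/c1.png",np.hstack([A,B]))
a=cv2.imread("pics/top0.png")[190:320,230:320];b=cv2.imread("pics/scene0.png")[280:390,230:360]
A=cv2.resize(a,None,fx=4,fy=4,interpolation=2)
B=cv2.resize(b,None,fx=3,fy=3,interpolation=2);B=cv2.copyMakeBorder(B,0,190,0,0,0);cv2.imwrite("pics/c2.png",np.hstack([A,B]))
E
```

```text
(no output)
```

View pics/c1.png

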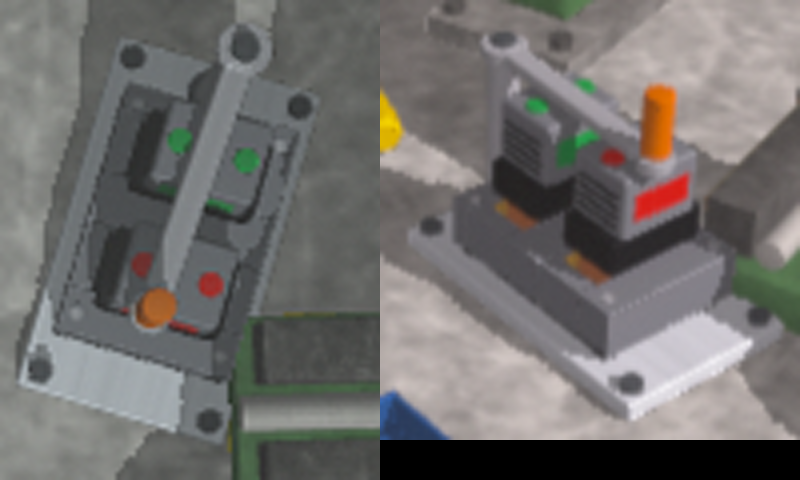

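View pics/c2.png

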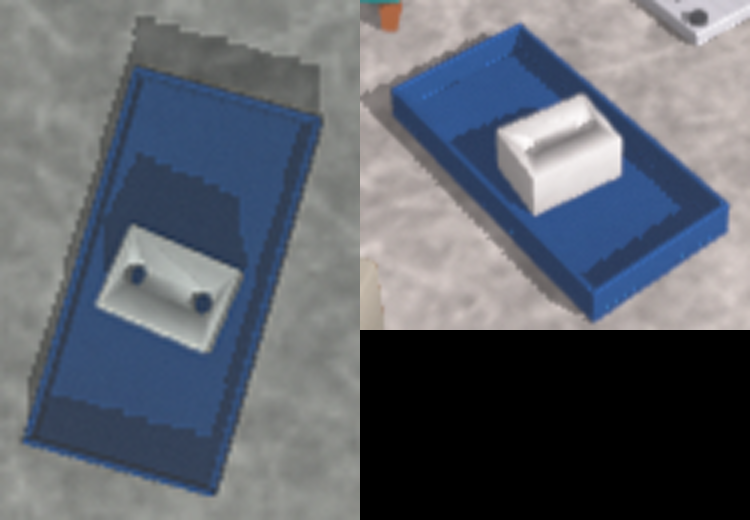

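c1 confirms the choice: the module under the knob, with red lamps at crop (143,264) and (211,285), is the red one, and green is next to the post. c2 shows the alu block slightly beyond mid-tray toward the robot, with more free floor at the far (+x) end.

```bash
cat >h.py <<'E'
from rig import *
import numpy as np,cv2
from scipy.spatial.transform import Rotation as R
def ray(n,uv,m=None):
    m=m or camera_model(n);K=m["K"];d=np.array([(uv[0]-K[0,2])/K[0,0],-(uv[1]-K[1,2])/K[1,1],-1])
    return np.array(m["origin"]),R.from_rotvec(m["rotation"]).apply(d)
def atz(n,uv,z,m=None):
    o,d=ray(n,uv,m);return o+d*(z-o[2])/d[2]
def tri(*rs):
    A=0;b=0
    for o,d in rs:
        d=d/np.linalg.norm(d);P=np.eye(3)-np.outer(d,d);A=A+P;b=b+P@o
    return np.linalg.solve(A,b)
E
cat >m1.py <<'E'
from h import *
np.set_printoptions(precision=4,suppress=True)
T=lambda u,v:(340+(u+.5)/4-.5,170+(v+.5)/4-.5); S=lambda u,v:(280+(u-380)/4,190+v/4)
T2=lambda u,v:(230+u/4,190+v/4); S2=lambda u,v:(230+(u-360)/3,280+v/3)
def two(n,t,s): print(n,tri(ray("top",t),ray("scene",s)))
two("knob",T(157,302),S(660,89));two("lampR+",T(143,264),S(613,157))
two("g+",T(180,141),S(537,106));two("g-",T(247,161),S(585,87));two("post",T(246,43),S(503,40))
two("trayFL",T2(136,66),S2(519,24)) ;
for t,s in (((136,66),(392,88)),((322,118),(519,24)),((215,494),(728,207)),((24,438),(593,290))): two("tray",T2(*t),S2(*s))
for l in((143,264),(211,285),(180,141),(247,161)): print("lamp@110",atz("top",T(*l),.110))
P=np.array([atz("top",T(*l),.012)for l in((120,40),(320,95),(225,443),(18,383))]);print("plate",P,P.mean(0))
x=(P[0]+P[1]-P[2]-P[3])/2;print(np.linalg.norm(x),np.arctan2(x[1],x[0]))
P=np.array([atz("top",T2(*l),.024)for l in((136,66),(322,118),(215,494),(24,438))]);print("tray",P,P.mean(0))
x=(P[0]+P[1]-P[2]-P[3])/2;print(np.linalg.norm(x),np.arctan2(x[1],x[0]))
P=np.array([atz("top",T2(*l),.032)for l in((132,225),(243,270),(208,353),(97,303))]);print("alu",P,P.mean(0))
x=(P[0]+P[1]-P[2]-P[3])/2;print(np.linalg.norm(x),np.arctan2(x[1],x[0]))
print("knob@157",atz("top",T(157,302),.157),"post@121",atz("top",T(246,43),.121))
E
python3 m1.py
```

```text
knob [0.5156 0.0711 0.1569]
lampR+ [0.538  0.0717 0.1095]
g+ [0.5952 0.0523 0.1088]
g- [0.5849 0.0214 0.1084]
post [0.6379 0.021  0.1194]
trayFL [0.5724 0.2647 0.0881]
tray [0.614  0.2887 0.0219]
tray [0.5855 0.1944 0.0196]
tray [0.3962 0.2526 0.0177]
tray [0.4262 0.3471 0.0238]
lamp@110 [0.5378 0.0718 0.11  ]
lamp@110 [0.5272 0.0408 0.11  ]
lamp@110 [0.5949 0.0523 0.11  ]
lamp@110 [0.5846 0.0216 0.11  ]
plate [[ 0.666   0.0686  0.012 ]
 [ 0.634  -0.0342  0.012 ]
 [ 0.4553  0.0229  0.012 ]
 [ 0.4888  0.1274  0.012 ]] [0.561  0.0462 0.012 ]
0.18712210700481277 -0.3147808145365799
tray [[0.6131 0.2881 0.024 ]
 [0.5837 0.1936 0.024 ]
 [0.3955 0.2516 0.024 ]
 [0.4258 0.3468 0.024 ]] [0.5045 0.27   0.024 ]
0.19661896788755484 -0.3013206129070021
alu [[0.5308 0.2902 0.032 ]
 [0.5066 0.2348 0.032 ]
 [0.4656 0.2531 0.032 ]
 [0.4921 0.3082 0.032 ]] [0.4988 0.2716 0.032 ]
0.04381163134010515 -0.42758272044105444
knob@157 [0.5161 0.0714 0.157 ] post@121 [0.638  0.0215 0.121 ]
```

Emit:
{"method": "step_arm", "body": {
  "gripper": [60,60,60,60,60,60],
  "linear": [
    [0,0,-12],
    [0,0,-12],
    [0,0,-12],
    [0,0,-12],
    [0,0,-12],
    [0,0,-12]
  ],
  "roll": [-10,-10,-10,-10,-10,-10]
}}

```text
time: 0.85
eef_pos: [0.153, -0.6315, 0.3032]
eef_rot: [-2.509, -1.889, -0.001]
contact_force: [0.1, -0.4, -0.4]
grip_width: 0.701
finger_force: 0.0
```

Emit:
{"method": "step_arm", "body": {
  "gripper": [40,40,40,40,40,40,40,40,40],
  "linear": [
    [44,18,0],
    [44,18,0],
    [44,18,0],
    [44,18,0],
    [44,18,0],
    [44,18,0],
    [44,18,0],
    [44,18,0],
    [42,18,0]
  ],
  "roll": [0,0,0,0,0,0,0,0,0]
}}

```text
time: 1.98
eef_pos: [0.4203, -0.2979, 0.3031]
eef_rot: [-2.515, -1.882, 0.0]
contact_force: [-0.8, -0.5, -0.4]
grip_width: 0.468
finger_force: 0.0
```

```bash
cat >>h.py <<'E'
def delta(xy,z,yyaw):
    "shift (mm, current tool axes) and roll (deg) to bring TCP to xy,z with tool y along yyaw"
    o=get_obs();r=R.from_rotvec(o["eef_rot"]);p=o["eef_pos"]
    M=r.as_matrix();yy=np.arctan2(M[1,1],M[0,1])
    d=r.inv().apply(np.array([*xy,z])-p)*1000
    roll=-np.degrees((yyaw-yy+np.pi)%(2*np.pi)-np.pi)
    tilt=np.degrees(np.arccos(-M[2,2]))
    print("t",round(o["time"],2),"p",p.round(4),"yyaw",round(yy,3),"tilt",round(tilt,2),"shift",d.round(1),"roll",round(roll,1),"F",np.round(o["contact_force"],1),"grip",round(o["grip_width"]*85.4,1))
E
python3 -c "
from h import *
delta((.516,.071),.25,1.182)"
```

```text
t 1.98 p [ 0.4203 -0.2979  0.3031] yyaw -0.286 tilt 0.02 shift [380.9 -12.1  53.1] roll -84.1 F [-0.8 -0.5 -0.4] grip 40.0
```

Emit:
{"method": "step_arm", "body": {
  "gripper": [40,40,40,40,40,40,40,40,40,40],
  "linear": [
    [38,-1,0],
    [38,-1,0],
    [38,-1,0],
    [38,-1,0],
    [38,-1,0],
    [38,-1,0],
    [38,-1,0],
    [38,-1,0],
    [38,-2,0],
    [39,-2,0]
  ],
  "roll": [0,0,0,0,0,0,0,0,0,0]
}}

```text
time: 3.22
eef_pos: [0.5155, 0.0706, 0.3031]
eef_rot: [-2.516, -1.882, 0.001]
contact_force: [0.1, -0.3, -0.9]
grip_width: 0.47
finger_force: 0.0
```

Emit:
{"method": "step_arm", "body": {
  "gripper": [40,40,40,40,40,40,40,40,40],
  "linear": [
    [0,0,6],
    [0,0,6],
    [0,0,6],
    [0,0,6],
    [0,0,6],
    [0,0,6],
    [0,0,6],
    [0,0,6],
    [0,0,5]
  ],
  "roll": [-10,-10,-10,-10,-10,-10,-10,-10,-4]
}}

```text
time: 4.35
eef_pos: [0.5152, 0.0694, 0.2498]
eef_rot: [-0.604, -3.082, 0.0]
contact_force: [0.2, -0.3, 0.1]
grip_width: 0.467
finger_force: 0.0
```

```bash
python3 -c "
from h import *
delta((.516,.071),.127,1.182)
m=camera_model('wrist');im=capture('wrist');cv2.imwrite('pics/w1.png',im[:,:,::-1]);
print(m)"
```

```text
t 4.35 p [0.5152 0.0694 0.2498] yyaw 1.184 tilt 0.04 shift [ -0.2   1.8 122.8] roll 0.1 F [ 0.2 -0.3  0.1] grip 39.9
{'K': array([[422.01563183,   0.        , 314.80231817],
       [  0.        , 422.01563183, 242.22571824],
       [  0.        ,   0.        ,   1.        ]]), 'origin': array([0.45327407, 0.09436594, 0.39173585]), 'rotation': array([-0.23680388, -0.1592007 ,  1.17566529])}
```

View pics/w1.png

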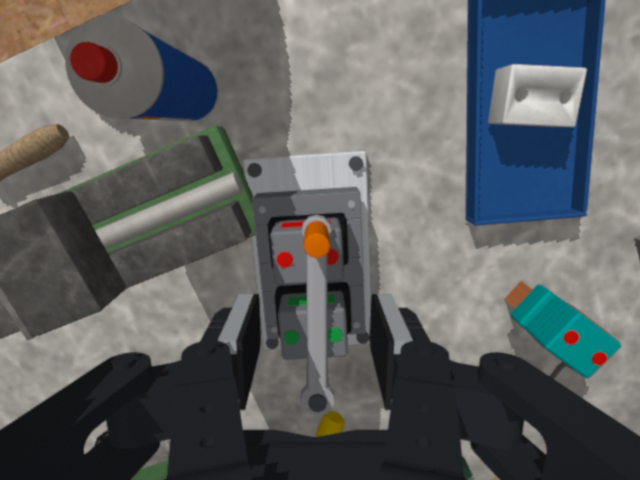

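The knob top is at wrist pixel (316,245), centred between the fingers; the can, the tray and the turquoise look-alike are well clear.

```bash
python3 -c "
from h import *
print('knob',atz('wrist',(316,247),.157),'post',atz('wrist',(316,403),.121),'lamps',atz('wrist',(285,260),.11),atz('wrist',(332,258),.11),'can',atz('wrist',(95,62),.173))"
```

```text
knob [0.51564754 0.06945338 0.157     ] post [0.63684478 0.020471   0.121     ] lamps [0.52882028 0.04086341 0.11      ] [0.53981167 0.07184873 0.11      ] can [0.38588106 0.0075339  0.173     ]
```

Emit:
{"method": "step_arm", "body": {
  "gripper": [40,40,40,40,40,40,40,24,24],
  "linear": [
    [0,1,20],
    [0,1,20],
    [0,0,20],
    [0,0,20],
    [0,0,20],
    [0,0,20],
    [0,0,3],
    [0,0,0],
    [0,0,0]
  ],
  "roll": [0,0,0,0,0,0,0,0,0]
}}

```text
time: 5.52
eef_pos: [0.5168, 0.0715, 0.1281]
eef_rot: [0.61, 3.081, 0.0]
contact_force: [-0.5, 1.5, -0.2]
grip_width: 0.282
finger_force: 0.0
```

Emit:
{"method": "step_arm", "body": {
  "gripper": [24,24,24,24,24,24,24,24,24,24],
  "linear": [
    [-0.5,11.3,0],
    [-0.5,11.3,0],
    [-0.5,11.3,0],
    [-0.5,11.3,0],
    [-0.5,11.3,0],
    [-0.5,11.3,0],
    [-0.5,11.3,0],
    [-0.5,11.3,0],
    [-0.5,11.3,0],
    [-0.5,11.3,0]
  ],
  "roll": [5,5,5,5,5,5,5,5,5,5]
}}

```text
time: 6.78
eef_pos: [0.5975, 0.1458, 0.1279]
eef_rot: [1.858, 2.532, 0.001]
contact_force: [-0.4, -0.1, -0.6]
grip_width: 0.281
finger_force: 0.3
```

Emit:
{"method": "step_arm", "body": {
  "gripper": [24,24,24,24,24,24,24,24,24,24,24,24],
  "linear": [
    [-0.5,11.3,0],
    [-0.5,11.3,0],
    [-0.5,11.3,0],
    [-0.5,11.3,0],
    [-0.5,11.3,0],
    [-0.5,11.3,0],
    [-0.5,11.3,0],
    [-0.5,11.3,0],
    [-0.5,11.3,0],
    [-0.5,11.3,0],
    [0,0,0],
    [0,0,0]
  ],
  "roll": [5,5,5,5,5,5,5,5,5,5,0,0]
}}

```text
time: 8.28
eef_pos: [0.7055, 0.1319, 0.1277]
eef_rot: [-2.751, -1.517, -0.001]
contact_force: [-0.6, 0.8, -0.4]
grip_width: 0.281
finger_force: 0.0
```

```bash
python3 -c "
from h import *
delta((.5325,.056),.2,1.249)
p=get_obs()['eef_pos'][:2]-np.array([.6373,.021]);print(np.linalg.norm(p),2.82-np.arctan2(p[1],p[0]))"
```

```text
t 8.28 p [0.7055 0.1319 0.1277] yyaw -0.563 tilt 0.03 shift [-156.4 -105.8  -72.4] roll -103.8 F [-0.6  0.8 -0.4] grip 24.0
0.13016007438137953 1.800544810853282
```

Emit:
{"method": "step_arm", "body": {
  "gripper": [26,40,64,64,64,64,64,64,64],
  "linear": [
    [0,0,-18],
    [0,0,-18],
    [0,0,-18],
    [0,0,-18],
    [-31,-21,0],
    [-31,-21,0],
    [-31,-21,0],
    [-31,-21,0],
    [-32,-22,0]
  ],
  "roll": [0,0,0,0,0,0,0,0,0]
}}

```text
time: 9.4
eef_pos: [0.5317, 0.0561, 0.2002]
eef_rot: [2.752, 1.514, 0.001]
contact_force: [0.0, -0.6, 0.9]
grip_width: 0.75
finger_force: 0.0
```

Emit:
{"method": "step_arm", "body": {
  "gripper": [64,64,64,64,64,64,64,64,64,64,64],
  "linear": [
    [0,0,0],
    [0,0,0],
    [0,0,0],
    [0,0,0],
    [0,0,0],
    [0,0,0],
    [0,0,0],
    [0,0,0],
    [0,0,0],
    [0,0,0],
    [0,0,0]
  ],
  "roll": [-10,-10,-10,-10,-10,-10,-10,-10,-10,-10,-4]
}}

```text
time: 10.78
eef_pos: [0.5328, 0.0566, 0.2003]
eef_rot: [0.495, 3.102, -0.0]
contact_force: [0.2, 0.2, -0.9]
grip_width: 0.746
finger_force: 0.0
```

```bash
python3 -c "
from h import *
import rig
print([ (k,getattr(rig,k)) for k in dir(rig) if 'hold' in k.lower()])
delta((.533,.056),.083,1.249)
print(camera_model('wrist'))
im=capture('wrist');cv2.imwrite('pics/w2.png',im[:,:,::-1])"
```

```text
[('hold_point_z', 0.0187)]
t 10.78 p [0.5328 0.0566 0.2003] yyaw 1.254 tilt 0.04 shift [ -0.3  -0.5 117.3] roll 0.3 F [ 0.2  0.2 -0.9] grip 63.7
{'K': array([[422.01563183,   0.        , 314.80231817],
       [  0.        , 422.01563183, 242.22571824],
       [  0.        ,   0.        ,   1.        ]]), 'origin': array([0.46895507, 0.07709189, 0.34214128]), 'rotation': array([-0.2338442 , -0.16980926,  1.24518229])}
```

View pics/w2.png

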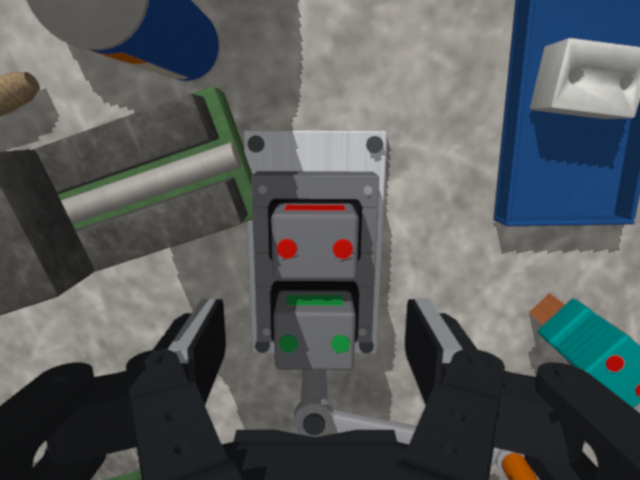

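The keeper is aside (bar to the right at the bottom). The red module lamps are at (287,248) and (343,248), centred and square to the gripper. Descending to grip.

Emit:
{"method": "step_arm", "body": {
  "gripper": [64,64,64,64,64,64,64,40,40,40,40],
  "linear": [
    [0,-0.5,20],
    [0,0,20],
    [0,0,20],
    [0,0,20],
    [0,0,20],
    [0,0,12],
    [0,0,7],
    [0,0,0],
    [0,0,0],
    [0,0,0],
    [0,0,0]
  ],
  "roll": [0,0,0,0,0,0,0,0,0,0,0]
}}

```text
time: 12.2
eef_pos: [0.5323, 0.0563, 0.0804]
eef_rot: [-0.501, -3.101, -0.0]
contact_force: [0.4, 1.7, -4.6]
grip_width: 0.575
finger_force: 63.5
```

Emit:
{"method": "step_arm", "body": {
  "gripper": [40,40,40,40],
  "linear": [
    [0,-2,-0.5],
    [0,-2,-0.5],
    [0,-2,-0.5],
    [0,-2,-0.5]
  ],
  "roll": [0,0,0,0]
}}

```text
time: 12.7
eef_pos: [0.5316, 0.0552, 0.0822]
eef_rot: [0.495, 3.099, 0.016]
contact_force: [12.6, 25.4, -24.8]
grip_width: 0.574
finger_force: 66.0
```

```bash
python3 -c "
from h import *
delta((.5323,.0563),.0804,1.249);o=get_obs();print(o['contact_force'],o['ft_torque'],o['finger_force'])
cv2.imwrite('pics/r1.png',capture('wrist')[:,:,::-1])
im=cv2.resize(capture('scene')[190:290,290:380],None,fx=6,fy=6)[:,:,::-1];cv2.imwrite('pics/s1.png',im)"
```

```text
t 12.7 p [0.5316 0.0552 0.0822] yyaw 1.254 tilt 0.62 shift [-0.3  1.2  1.8] roll 0.3 F [ 12.6  25.4 -24.8] grip 49.0
[ 12.60605926  25.41818601 -24.82654808] [ 6.43441792 -3.28573095 -0.34153114] 65.9814190864563
```

View pics/s1.png

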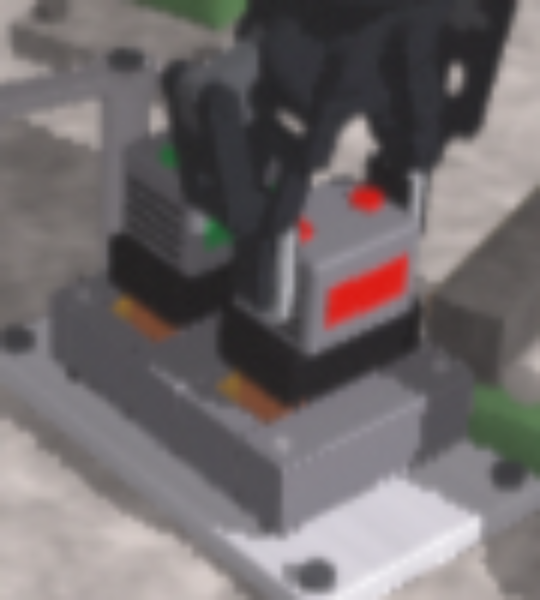

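The scene crop shows the head gripped across y, with the module still upright and a small gap to the block; the force is 28 N sideways and 25 N up. The arm is compliant, so I ease the upward pull and push further sideways.

Emit:
{"method": "step_arm", "body": {
  "gripper": [40,40,40],
  "linear": [
    [0,-1,0.5],
    [0,-2,0.5],
    [0,-2,0]
  ],
  "roll": [0,0,0]
}}

```text
time: 13.18
eef_pos: [0.5312, 0.0536, 0.082]
eef_rot: [0.492, 3.097, 0.023]
contact_force: [14.6, 33.9, -22.4]
grip_width: 0.571
finger_force: 67.2
```

Emit:
{"method": "step_arm", "body": {
  "gripper": [40,40,40],
  "linear": [
    [0,-2,0.3],
    [0,-2,0],
    [0,-2,0]
  ],
  "roll": [0,0,0]
}}

```text
time: 13.55
eef_pos: [0.5293, 0.0469, 0.0824]
eef_rot: [0.492, 3.097, 0.019]
contact_force: [10.4, 30.4, -11.0]
grip_width: 0.573
finger_force: 69.2
```

```bash
cat >lean.py <<'E'
from h import *
import sys
def panel(im):
    im=cv2.resize(im[190:290,290:380],None,fx=8,fy=8,interpolation=cv2.INTER_CUBIC).astype(int)
    m=((im[...,0]>110)&(im[...,1]<80)&(im[...,2]<80)).astype(np.uint8)
    n,l,s,c=cv2.connectedComponentsWithStats(m)
    k=1+np.argmax(s[1:,4]);v,u=np.where(l==k)
    r=cv2.minAreaRect(np.c_[u,v].astype(np.float32));b=cv2.boxPoints(r)
    w,V=np.linalg.eigh(np.cov(u,v));a=np.degrees(np.arctan2(V[1,1],V[0,1]))
    return c[k].round(1),round((a+90)%180-90,1)
for n in ("scene0",): print("start",panel(cv2.imread(f"pics/{n}.png")[:,:,::-1]))
im=capture("scene");cv2.imwrite("pics/scene_%d.png"%(get_obs()["time"]*100),im[:,:,::-1]);print("now",panel(im))
delta((.5323,.0563),.0804,1.249)
E
python3 lean.py
python3 -c "
import cv2;from lean import panel
a=cv2.imread('pics/s1.png')[:,:,::-1];import numpy as np
z=np.zeros((480,640,3),np.uint8);z[190:290,290:380]=cv2.resize(a,(90,100),interpolation=cv2.INTER_AREA);print('s1',panel(z))" | tail -1
```

```text
start (array([482.5, 395.2]), np.float64(-29.1))
now (array([513. , 376.5]), np.float64(-27.9))
t 13.6 p [0.5294 0.0469 0.0825] yyaw 1.256 tilt 0.79 shift [0.1 9.8 2.2] roll 0.4 F [ 10.3  28.2 -11.8] grip 49.1
s1 (array([488.2, 388.2]), np.float64(-28.8))
```

Emit:
{"method": "step_arm", "body": {
  "gripper": [40,40,40],
  "linear": [
    [0,-2,-0.3],
    [0,-2,-0.3],
    [0,-2,-0.3]
  ],
  "roll": [0,0,0]
}}

```text
time: 14.02
eef_pos: [0.5287, 0.0456, 0.0835]
eef_rot: [0.488, 3.095, 0.029]
contact_force: [18.3, 45.1, -21.3]
grip_width: 0.576
finger_force: 71.3
```

```bash
python3 lean.py
```

```text
start (array([482.5, 395.2]), np.float64(-29.1))
now (array([518.1, 373.4]), np.float64(-26.5))
t 14.07 p [0.5287 0.0456 0.0835] yyaw 1.258 tilt 1.16 shift [-0.2 11.2  3.3] roll 0.5 F [ 16.6  41.3 -21.3] grip 49.0
```

Emit:
{"method": "step_arm", "body": {
  "gripper": [40,40,40],
  "linear": [
    [0,-2,0],
    [0,-2,0],
    [0,-2,0]
  ],
  "roll": [0,0,0]
}}

```text
time: 14.45
eef_pos: [0.5283, 0.0438, 0.0846]
eef_rot: [0.483, 3.093, 0.036]
contact_force: [19.7, 55.4, -18.4]
grip_width: 0.572
finger_force: 81.8
```

```bash
python3 lean.py
```

```text
start (array([482.5, 395.2]), np.float64(-29.1))
now (array([523.7, 369.1]), np.float64(-25.3))
t 14.5 p [0.5282 0.0438 0.0846] yyaw 1.261 tilt 1.47 shift [-0.  13.   4.6] roll 0.7 F [ 18.   51.1 -15.9] grip 49.2
```

Emit:
{"method": "step_arm", "body": {
  "gripper": [40,40,40,40,40,40],
  "linear": [
    [0,4,0],
    [0,4,0],
    [0,4,0],
    [0,4,0],
    [0,4,0],
    [0,4,0]
  ],
  "roll": [0,0,0,0,0,0]
}}

```text
time: 15.25
eef_pos: [0.5297, 0.0466, 0.0828]
eef_rot: [-0.503, -3.1, 0.008]
contact_force: [-8.7, -13.1, 10.1]
grip_width: 0.572
finger_force: 77.6
```

```bash
python3 lean.py
```

```text
start (array([482.5, 395.2]), np.float64(-29.1))
now (array([512. , 377.2]), np.float64(-26.1))
t 15.3 p [0.5297 0.0465 0.0826] yyaw 1.249 tilt 0.3 shift [ 0.6 10.1  2.1] roll -0.0 F [-5.5 -6.7  6.3] grip 49.2
```

Emit:
{"method": "step_arm", "body": {
  "gripper": [40,40,40,40],
  "linear": [
    [0,3,-0.7],
    [0,3,-0.7],
    [0,3,-0.6],
    [0,2,-0.5]
  ],
  "roll": [0,0,0,0]
}}

```text
time: 15.8
eef_pos: [0.5307, 0.0501, 0.0829]
eef_rot: [-0.509, -3.094, 0.021]
contact_force: [-9.8, -24.8, 1.9]
grip_width: 0.575
finger_force: 66.4
```

```bash
python3 lean.py
```

```text
start (array([482.5, 395.2]), np.float64(-29.1))
now (array([501.6, 386.5]), np.float64(-29.3))
t 15.85 p [0.5307 0.0501 0.0829] yyaw 1.245 tilt 0.85 shift [0.5 6.4 2.4] roll -0.3 F [ -9.8 -25.7  -0. ] grip 49.0
```

Emit:
{"method": "step_arm", "body": {
  "gripper": [40,40,40,40],
  "linear": [
    [0,2,-0.7],
    [0,2,-0.7],
    [0,2,-0.6],
    [0,2,-0.5]
  ],
  "roll": [0,0,0,0]
}}

```text
time: 16.35
eef_pos: [0.5314, 0.0529, 0.0838]
eef_rot: [-0.514, -3.089, 0.031]
contact_force: [-13.6, -41.0, -5.2]
grip_width: 0.571
finger_force: 65.7
```

```bash
python3 lean.py
```

```text
start (array([482.5, 395.2]), np.float64(-29.1))
now (array([494.7, 389.3]), np.float64(-32.1))
t 16.4 p [0.5315 0.0528 0.0838] yyaw 1.241 tilt 1.28 shift [0.3 3.6 3.3] roll -0.4 F [-12.2 -38.1  -4.3] grip 48.7
```

Emit:
{"method": "step_arm", "body": {
  "gripper": [40,40,40,40,40],
  "linear": [
    [0,2,-0.8],
    [0,2,-0.8],
    [0,2,-0.8],
    [0,2,-0.6],
    [0,2,-0.5]
  ],
  "roll": [0,0,0,0,0]
}}

```text
time: 17.02
eef_pos: [0.5327, 0.0576, 0.0856]
eef_rot: [-0.517, -3.085, 0.042]
contact_force: [-16.9, -52.4, -9.1]
grip_width: 0.575
finger_force: 82.3
```

```bash
python3 lean.py
```

```text
start (array([482.5, 395.2]), np.float64(-29.1))
now (array([483.5, 394.9]), np.float64(-33.3))
t 17.07 p [0.5327 0.0577 0.0856] yyaw 1.239 tilt 1.73 shift [-0.1 -1.3  5.3] roll -0.6 F [-15.4 -49.7  -8.4] grip 48.9
```

Emit:
{"method": "step_arm", "body": {
  "gripper": [40,40,40,40],
  "linear": [
    [0,-4,0.8],
    [0,-4,0.8],
    [0,-4,0.6],
    [0,-4,0.4]
  ],
  "roll": [0,0,0,0]
}}

```text
time: 17.58
eef_pos: [0.532, 0.0557, 0.0862]
eef_rot: [-0.508, -3.096, 0.012]
contact_force: [-2.1, -7.8, -8.4]
grip_width: 0.572
finger_force: 78.8
```

```bash
python3 lean.py
```

```text
start (array([482.5, 395.2]), np.float64(-29.1))
now (array([489.3, 390.7]), np.float64(-33.3))
t 17.62 p [0.532  0.0557 0.0862] yyaw 1.246 tilt 0.48 shift [-0.1  0.7  5.8] roll -0.2 F [ -3.9 -12.8  -8.2] grip 49.1
```

Emit:
{"method": "step_arm", "body": {
  "gripper": [40,40,40,40,40,40],
  "linear": [
    [0,-3,0],
    [0,-3,-0.2],
    [0,-3,-0.2],
    [0,-3,-0.2],
    [0,-3,-0.2],
    [0,-2,-0.2]
  ],
  "roll": [0,0,0,0,0,0]
}}

```text
time: 18.38
eef_pos: [0.5302, 0.05, 0.0895]
eef_rot: [0.497, 3.1, 0.01]
contact_force: [6.8, 14.9, -20.9]
grip_width: 0.571
finger_force: 65.0
```

```bash
python3 lean.py
```

```text
start (array([482.5, 395.2]), np.float64(-29.1))
now (array([506., 377.]), np.float64(-30.8))
t 18.43 p [0.5301 0.0501 0.0895] yyaw 1.253 tilt 0.39 shift [-0.1  6.6  9.1] roll 0.2 F [  3.8  11.7 -17.2] grip 48.9
```

Emit:
{"method": "step_arm", "body": {
  "gripper": [40,40,40,40,40],
  "linear": [
    [0,-3,0],
    [0,-3,0],
    [0,-3,0],
    [0,-2,0],
    [0,-2,0]
  ],
  "roll": [0,0,0,0,0]
}}

```text
time: 19.05
eef_pos: [0.5291, 0.0459, 0.0917]
eef_rot: [0.487, 3.095, 0.026]
contact_force: [11.8, 38.6, -13.5]
grip_width: 0.574
finger_force: 66.0
```

```bash
python3 lean.py
```

```text
start (array([482.5, 395.2]), np.float64(-29.1))
now (array([517.2, 369.5]), np.float64(-27.5))
t 19.1 p [0.529  0.0457 0.0918] yyaw 1.259 tilt 1.05 shift [ 0.2 10.9 11.6] roll 0.6 F [  9.7  35.2 -12. ] grip 48.4
```

Emit:
{"method": "step_arm", "body": {
  "gripper": [40,40,40,40],
  "linear": [
    [0,-2,-0.5],
    [0,-2,-0.5],
    [0,-2,-0.5],
    [0,-2,-0.3]
  ],
  "roll": [0,0,0,0]
}}

```text
time: 19.6
eef_pos: [0.528, 0.0415, 0.0946]
eef_rot: [0.483, 3.093, 0.032]
contact_force: [14.4, 45.0, -7.7]
grip_width: 0.57
finger_force: 78.0
```

```bash
python3 lean.py
```

```text
start (array([482.5, 395.2]), np.float64(-29.1))
now (array([529.3, 358.9]), np.float64(-24.2))
t 19.65 p [0.528  0.0414 0.0947] yyaw 1.261 tilt 1.34 shift [ 0.5 15.2 14.7] roll 0.7 F [11.3 42.7 -7.4] grip 48.4
```

Emit:
{"method": "step_arm", "body": {
  "gripper": [40,40,40,40,40],
  "linear": [
    [0,4,-0.6],
    [0,4,-0.6],
    [0,4,-0.6],
    [0,4,-0.6],
    [0,4,-0.6]
  ],
  "roll": [0,0,0,0,0]
}}

```text
time: 20.27
eef_pos: [0.5288, 0.0442, 0.0943]
eef_rot: [0.5, 3.101, -0.002]
contact_force: [-3.0, -5.8, -5.0]
grip_width: 0.571
finger_force: 73.9
```

```bash
python3 lean.py
```

```text
start (array([482.5, 395.2]), np.float64(-29.1))
now (array([522.1, 363.1]), np.float64(-24.9))
t 20.32 p [0.5288 0.0441 0.0942] yyaw 1.25 tilt 0.1 shift [ 0.6 12.7 13.8] roll 0.1 F [-1.4 -1.7 -2.9] grip 48.8
```

Emit:
{"method": "step_arm", "body": {
  "gripper": [40,40,40,40,40,40,40],
  "linear": [
    [0,3,-1],
    [0,3,-1],
    [0,3,-1],
    [0,3,-0.8],
    [0,3,-0.8],
    [0,3,-0.8],
    [0,3,-0.8]
  ],
  "roll": [0,0,0,0,0,0,0]
}}

```text
time: 21.2
eef_pos: [0.532, 0.054, 0.0974]
eef_rot: [-0.511, -3.093, 0.022]
contact_force: [-7.1, -30.7, -12.2]
grip_width: 0.566
finger_force: 64.6
```

```bash
python3 lean.py
```

```text
start (array([482.5, 395.2]), np.float64(-29.1))
now (array([494.3, 376.3]), np.float64(-32.6))
t 21.25 p [0.5321 0.0544 0.0975] yyaw 1.243 tilt 0.89 shift [ 0.4  2.1 17.1] roll -0.3 F [ -7.8 -28.4 -10.8] grip 48.7
```

```bash
cat >>lean.py <<'E'
def proj(X,m):
    c=R.from_rotvec(m["rotation"]).inv().apply(X-m["origin"]);K=m["K"]
    return np.array([K[0,2]-K[0,0]*c[0]/c[2],K[1,2]+K[1,1]*c[1]/c[2]])
m=camera_model("scene");by=np.array([.316,.949,0]);P0=np.array([.5325,.056,.0])+.02*np.array([-.949,.316,0])
from scipy.optimize import least_squares as ls
def dydz(im):
    (u,v),a=panel(im);t=np.array([u/8+290,v/8+190])
    s=ls(lambda p:proj(P0+by*p[0]+np.array([0,0,p[1]]),m)-t,[0,.09]).x
    return (s*1000).round(1),a
import glob,os
for f in ["pics/scene0.png"]+sorted(glob.glob("pics/scene_*.png"),key=os.path.getmtime)[-8:]: print(f[11:],dydz(cv2.imread(f)[:,:,::-1]))
def leanfit(a):pass
E
python3 lean.py
```

```text
start (array([482.5, 395.2]), np.float64(-29.1))
now (array([493.9, 376.8]), np.float64(-33.0))
t 21.3 p [0.5321 0.0543 0.0975] yyaw 1.244 tilt 0.87 shift [ 0.4  2.2 17. ] roll -0.3 F [ -7.5 -26.8  -9.9] grip 48.6
.png (array([ 0.8, 89.4]), np.float64(-29.1))
1707.png (array([ 0.5, 89.3]), np.float64(-33.3))
1762.png (array([-1.4, 89.8]), np.float64(-33.3))
1842.png (array([-7. , 91.7]), np.float64(-30.8))
1910.png (array([-10.7,  92.4]), np.float64(-27.5))
1964.png (array([-14.8,  94. ]), np.float64(-24.2))
2032.png (array([-12.3,  93.7]), np.float64(-24.9))
2125.png (array([-2.8, 93.6]), np.float64(-32.6))
2130.png (array([-2.7, 93.5]), np.float64(-33.0))
```

The wrist readings alone were misleading. The scene view shows the module has risen only about 4 mm: gripped across y with a tool that can't tilt, the pads walk up the head as it leans. I'll release and regrip across x, so the pads act as a pivot, with one finger in the 20 mm gap between the modules.

Emit:
{"method": "step_arm", "body": {
  "gripper": [40,40,60,60,60,60,60,60,60],
  "linear": [
    [0,-4,0.8],
    [0,-4,0.8],
    [0,0,0],
    [0,0,0],
    [0,0,-20],
    [0,0,-20],
    [0,0,-20],
    [0,0,-20],
    [0,0,0]
  ],
  "roll": [0,0,0,0,0,0,0,0,0]
}}

```text
time: 22.42
eef_pos: [0.5343, 0.058, 0.1813]
eef_rot: [0.5, 3.097, 0.002]
contact_force: [0.9, -0.6, -1.2]
grip_width: 0.702
finger_force: 0.0
```

Emit:
{"method": "step_arm", "body": {
  "gripper": [55,50,46,46,46,46,46,46,46,46],
  "linear": [
    [0,0,0],
    [0,0,0],
    [0,0,0],
    [0,0,0],
    [0,0,0],
    [0,0,0],
    [0,0,0],
    [0,0,0],
    [0,0,0],
    [0,0,0]
  ],
  "roll": [10,10,10,10,10,10,10,10,10,0]
}}

```text
time: 23.68
eef_pos: [0.5327, 0.0574, 0.1783]
eef_rot: [-2.546, -1.84, -0.0]
contact_force: [0.1, 0.2, 0.4]
grip_width: 0.535
finger_force: 0.0
```

```bash
python3 -c "
from lean import *
delta((.533,.056),.1,-.322)
im=capture('wrist');print(camera_model('wrist'))
cv2.imwrite('pics/w3.png',im[:,:,::-1])
cv2.imwrite('pics/t3.png',capture('top')[:,:,::-1])
"
```

```text
start (array([482.5, 395.2]), np.float64(-29.1))
now (array([500.8, 370.3]), np.float64(-30.6))
t 23.73 p [0.5327 0.0574 0.1782] yyaw -0.316 tilt 0.01 shift [-1.2 -0.  97.8] roll -89.7 F [ 0.9 -0.   0.5] grip 46.1
.png (array([ 0.8, 89.4]), np.float64(-29.1))
1762.png (array([-1.4, 89.8]), np.float64(-33.3))
1842.png (array([-7. , 91.7]), np.float64(-30.8))
1910.png (array([-10.7,  92.4]), np.float64(-27.5))
1964.png (array([-14.8,  94. ]), np.float64(-24.2))
2032.png (array([-12.3,  93.7]), np.float64(-24.9))
2125.png (array([-2.8, 93.6]), np.float64(-32.6))
2130.png (array([-2.7, 93.5]), np.float64(-33.0))
2372.png (array([-4.9, 94.6]), np.float64(-30.6))
t 23.73 p [0.5327 0.0574 0.1782] yyaw -0.316 tilt 0.01 shift [-1.2  0.7 78.2] roll 0.3 F [ 0.9 -0.   0.5] grip 46.1
{'K': array([[422.01563183,   0.        , 314.80231817],
       [  0.        , 422.01563183, 242.22571824],
       [  0.        ,   0.        ,   1.        ]]), 'origin': array([0.55387717, 0.12073294, 0.32016007]), 'rotation': array([-0.26652749,  0.04209132, -0.31514222])}
```

View pics/w3.png

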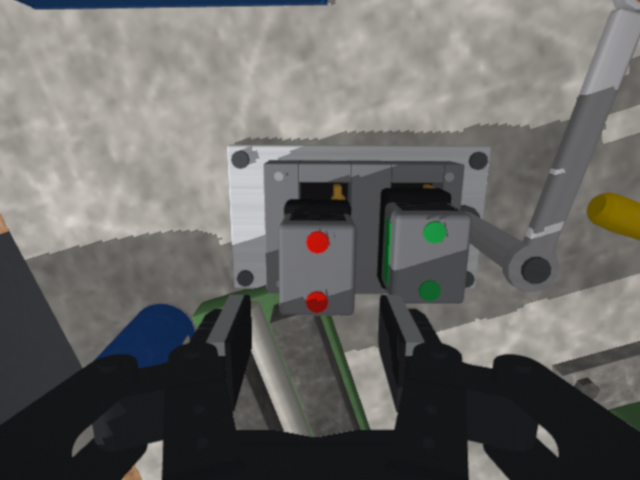

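The red top spans u 280–354 and the green starts at u 388; the red module sits about 5 mm toward -y and about 5 mm up. Checking the gap in tool coordinates.

```bash
python3 -c "
from h import *
o=get_obs();r=R.from_rotvec(o['eef_rot'])
for n,uv,z in (('redL',(280,265),.115),('redR',(354.5,265),.115),('grnL',(389,265),.110),('grnR',(466,260),.11),('lamp+',(318,242),.115),('lamp-',(317,301),.115),('g+',(434,232),.11),('g-',(430,290),.11)):
    print(n,(r.inv().apply(atz('wrist',uv,z)-o['eef_pos'])*1000).round(1))"
```

```text
redL [ -1.6 -17.4  63.2]
redR [-1.7 20.8 63.2]
grnL [-3.4 39.4 68.2]
grnR [-0.7 79.5 68.2]
lamp+ [10.6  2.1 63.2]
lamp- [-21.5   1.6  63.2]
g+ [14.4 61.6 68.2]
g- [-17.4  61.9  68.2]
```

Emit:
{"method": "step_arm", "body": {
  "gripper": [45,45,45,45,45,45],
  "linear": [
    [-3,1,10],
    [-2.5,0.5,15],
    [0,0,20],
    [0,0,15],
    [0,0,8],
    [0,0,4]
  ],
  "roll": [0,0,0,0,0,0]
}}

```text
time: 24.58
eef_pos: [0.5323, 0.0513, 0.1058]
eef_rot: [-2.547, -1.838, 0.0]
contact_force: [-0.4, -0.1, 0.1]
grip_width: 0.531
finger_force: 0.0
```

Emit:
{"method": "step_arm", "body": {
  "gripper": [45,45,45],
  "linear": [
    [0,0,4],
    [0,0,0],
    [0,0,0]
  ],
  "roll": [0,0,0]
}}

```text
time: 24.95
eef_pos: [0.5327, 0.0513, 0.1026]
eef_rot: [2.547, 1.838, 0.001]
contact_force: [0.0, -0.4, 0.3]
grip_width: 0.531
finger_force: 0.0
```

No contact, so the finger is in the gap. Going down to about 0.090 and closing.

Emit:
{"method": "step_arm", "body": {
  "gripper": [45,45,45,30,30,30],
  "linear": [
    [0,0,4],
    [0,0,5],
    [0,0,3],
    [0,0,0],
    [0,0,0],
    [0,0,0]
  ],
  "roll": [0,0,0,0,0,0]
}}

```text
time: 25.7
eef_pos: [0.532, 0.0512, 0.0896]
eef_rot: [-2.547, -1.838, 0.001]
contact_force: [-0.2, 0.4, -9.5]
grip_width: 0.452
finger_force: 61.2
```

```bash
sed -i 's/\[-8:\]/[-3:]/' lean.py; python3 lean.py
```

```text
start (array([482.5, 395.2]), np.float64(-29.1))
now (array([364.2, 534.1]), np.float64(37.2))
t 25.75 p [0.532  0.0512 0.0897] yyaw -0.321 tilt 0.06 shift [ 5.  -1.3  9.3] roll -89.9 F [ 0.6  0.3 -9.6] grip 38.9
.png (array([ 0.8, 89.4]), np.float64(-29.1))
2130.png (array([-2.7, 93.5]), np.float64(-33.0))
2372.png (array([-4.9, 94.6]), np.float64(-30.6))
2575.png (array([38.5, 62.8]), np.float64(37.2))
```

```bash
cat >lamp.py <<'E'
from h import *
from scipy.optimize import least_squares as ls
def blobs(im):
    im=im.astype(int);m=((im[...,0]>1.9*im[...,1])&(im[...,0]>1.9*im[...,2])&(im[...,0]>70)).astype(np.uint8);m[:,:230]=0;m[:,400:]=0
    n,l,s,c=cv2.connectedComponentsWithStats(m);k=[i for i in range(1,n) if s[i,4]>60]
    return [(c[i].round(1),s[i,4],s[i,:4]) for i in sorted(k,key=lambda i:-s[i,4])[:3]]
o=get_obs();im=capture("wrist");cv2.imwrite("pics/wl_%d.png"%(o["time"]*100),im[:,:,::-1])
b=blobs(im)
for x in b: print(x[0],x[1])
delta((.532,.0512),.0896,-.322)
E
python3 lamp.py
```

```text
[314.6 301.1] 1184
[314.3 396.8] 1041
t 25.8 p [0.5319 0.0512 0.0897] yyaw -0.321 tilt 0.06 shift [0.  0.1 0.1] roll 0.1 F [  0.8   0.5 -10.9] grip 39.4
```

Emit:
{"method": "step_arm", "body": {
  "gripper": [30,30,30,30,30,30],
  "linear": [
    [2,0,-0.3],
    [2,0,-0.4],
    [2,0,-0.4],
    [2,0,-0.4],
    [2,0,-0.4],
    [2,0,-0.4]
  ],
  "roll": [0,0,0,0,0,0]
}}

```text
time: 26.55
eef_pos: [0.534, 0.0576, 0.0907]
eef_rot: [2.55, 1.833, -0.013]
contact_force: [-2.8, -14.7, -14.7]
grip_width: 0.453
finger_force: 61.8
```

```bash
python3 lamp.py
```

```text
[314.4 300.9] 1165
[314.4 399.2] 1080
t 26.6 p [0.5341 0.0578 0.0908] yyaw -0.324 tilt 0.47 shift [-6.9  0.1  1.2] roll -0.1 F [ -4.  -13.4 -12.4] grip 39.1
```

```bash
cat >>lamp.py <<'E'
def fit(v,s=.016,x0=-0.0003):
    # camera fixed in tool: lamps at tool (x,0,zt); unknown zt, lean (positive toward +x)
    cm=camera_model("wrist");o=get_obs();rt=R.from_rotvec(o["eef_rot"]);rc=R.from_rotvec(cm["rotation"]);K=cm["K"]
    def pv(p):
        c=rc.inv().apply(rt.apply(p)+o["eef_pos"]-cm["origin"]);return K[1,2]+K[1,1]*c[1]/c[2]
    def f(q):
        zt,th=q;C=np.array([x0+th*(-.0187-zt),0,zt]);d=np.array([np.cos(th),0,np.sin(th)])*s
        return [pv(C+d)-v[0],pv(C-d)-v[1]]
    q=ls(f,[-.024,0],x_scale=[.01,.1]).x;return "lampz_tool mm %.1f lean deg %.1f"%(q[0]*1000,np.degrees(q[1])),"lamp z world %.1f"%(1000*(o["eef_pos"][2]-q[0]))
print(fit(sorted([x[0][1] for x in b[:2]])))
E
python3 lamp.py|tail -1
python3 -c "
from lamp import fit
print(fit([301.1,396.8]))"|tail -1
```

```text
('lampz_tool mm -26.0 lean deg 5.8', 'lamp z world 116.8')
('lampz_tool mm -24.9 lean deg 3.4', 'lamp z world 115.7')
```

Emit:
{"method": "step_arm", "body": {
  "gripper": [30,30,30,30,30,30],
  "linear": [
    [2,0,-0.6],
    [2,0,-0.6],
    [2,0,-0.6],
    [2,0,-0.6],
    [2,0,-0.6],
    [2,0,-0.6]
  ],
  "roll": [0,0,0,0,0,0]
}}

```text
time: 27.45
eef_pos: [0.5366, 0.0666, 0.0927]
eef_rot: [2.551, 1.831, -0.019]
contact_force: [-3.3, -21.7, -20.8]
grip_width: 0.453
finger_force: 63.4
```

```bash
python3 lamp.py
```

```text
[314.3 301.7] 1133
[314.4 402.8] 1115
t 27.5 p [0.5367 0.0668 0.0928] yyaw -0.326 tilt 0.7 shift [-16.2   0.6   3.4] roll -0.2 F [ -2.7 -19.9 -22.7] grip 39.0
('lampz_tool mm -28.1 lean deg 7.2', 'lamp z world 120.9')
```

Emit:
{"method": "step_arm", "body": {
  "gripper": [30,30,30,30,30,30],
  "linear": [
    [-4,0,0],
    [-4,0,0],
    [-4,0,0],
    [-4,0,0],
    [-3,0,0],
    [-3,0,0]
  ],
  "roll": [0,0,0,0,0,0]
}}

```text
time: 28.25
eef_pos: [0.5334, 0.0563, 0.0966]
eef_rot: [-2.544, -1.839, -0.005]
contact_force: [3.4, 7.2, -14.1]
grip_width: 0.454
finger_force: 64.0
```

```bash
python3 lamp.py
```

```text
[314.5 301.4] 1133
[314.1 398.3] 1055
t 28.3 p [0.5333 0.056  0.0967] yyaw -0.319 tilt 0.22 shift [-5.   0.2  7.1] roll 0.2 F [  0.8   6.3 -13.9] grip 38.7
('lampz_tool mm -25.7 lean deg 4.2', 'lamp z world 122.4')
```

Emit:
{"method": "step_arm", "body": {
  "gripper": [30,30,30,30,30,30,30],
  "linear": [
    [-3,0,-0.4],
    [-3,0,-0.5],
    [-3,0,-0.5],
    [-3,0,-0.5],
    [-3,0,-0.5],
    [-3,0,-0.5],
    [-2,0,-0.5]
  ],
  "roll": [0,0,0,0,0,0,0]
}}

```text
time: 29.18
eef_pos: [0.5283, 0.0393, 0.1014]
eef_rot: [-2.543, -1.841, -0.01]
contact_force: [2.2, 13.6, -6.1]
grip_width: 0.451
finger_force: 63.1
```

```bash
python3 lamp.py
```

```text
[314.8 299.9] 1136
[314.4 386.7] 925
t 29.23 p [0.5282 0.0388 0.1014] yyaw -0.318 tilt 0.36 shift [12.9 -0.3 11.9] roll 0.2 F [ 0.1  8.9 -2.8] grip 38.6
('lampz_tool mm -20.8 lean deg -3.8', 'lamp z world 122.2')
```

Emit:
{"method": "step_arm", "body": {
  "gripper": [30,30,30,30,30,30],
  "linear": [
    [3,0,-0.6],
    [4,0,-0.8],
    [4,0,-0.8],
    [4,0,-0.8],
    [4,0,-0.8],
    [3,0,-0.6]
  ],
  "roll": [0,0,0,0,0,0]
}}

```text
time: 29.98
eef_pos: [0.5328, 0.0523, 0.1037]
eef_rot: [2.548, 1.835, -0.006]
contact_force: [-4.6, -7.7, -6.6]
grip_width: 0.456
finger_force: 62.3
```

```bash
python3 lamp.py
```

```text
[314.7 297.8] 1129
[314.5 392.2] 1012
t 30.02 p [0.533  0.0529 0.1038] yyaw -0.322 tilt 0.22 shift [-1.9 -0.4 14.2] roll -0.0 F [-3.6 -6.5 -6.8] grip 38.8
('lampz_tool mm -22.2 lean deg 3.8', 'lamp z world 126.1')
```

Emit:
{"method": "step_arm", "body": {
  "gripper": [30,30,30,30,30],
  "linear": [
    [3,0,-0.8],
    [3,0,-0.8],
    [3,0,-0.8],
    [3,0,-0.8],
    [2,0,-0.8]
  ],
  "roll": [0,0,0,0,0]
}}

```text
time: 30.65
eef_pos: [0.5374, 0.066, 0.1076]
eef_rot: [2.548, 1.835, -0.006]
contact_force: [-3.1, -6.4, -8.8]
grip_width: 0.453
finger_force: 61.2
```

```bash
python3 lamp.py
```

```text
[314.7 297. ] 1087
[314.5 396.8] 1079
t 30.7 p [0.5374 0.0662 0.1078] yyaw -0.322 tilt 0.22 shift [-15.9  -0.4  18.2] roll -0.0 F [-4.2 -6.4 -5. ] grip 39.0
('lampz_tool mm -24.3 lean deg 9.3', 'lamp z world 132.1')
```

Emit:
{"method": "step_arm", "body": {
  "gripper": [30,30,30,30,30,30],
  "linear": [
    [-3,0,-0.6],
    [-3,0,-0.8],
    [-3,0,-0.8],
    [-3,0,-0.8],
    [-3,0,-0.8],
    [-3,0,-0.8]
  ],
  "roll": [0,0,0,0,0,0]
}}

```text
time: 31.45
eef_pos: [0.5335, 0.0519, 0.1137]
eef_rot: [2.546, 1.839, 0.004]
contact_force: [1.2, -0.1, -2.6]
grip_width: 0.456
finger_force: 61.8
```

```bash
python3 lamp.py
```

```text
[314.7 297.7] 1107
[314.5 393.8] 1030
t 31.5 p [0.5333 0.0511 0.1136] yyaw -0.321 tilt 0.13 shift [-0.3 -1.3 24. ] roll 0.1 F [-0.4  1.1  0.1] grip 39.1
('lampz_tool mm -22.9 lean deg 5.5', 'lamp z world 136.5')
```

Emit:
{"method": "step_arm", "body": {
  "gripper": [30,30,30,30,30,30],
  "linear": [
    [0,0,-1],
    [0,0,-1.5],
    [0,0,-1.5],
    [0,0,-2],
    [0,0,0],
    [0,0,0]
  ],
  "roll": [0,0,0,0,0,0]
}}

```text
time: 32.25
eef_pos: [0.5324, 0.0512, 0.1185]
eef_rot: [-2.548, -1.838, 0.0]
contact_force: [0.2, 0.5, -4.3]
grip_width: 0.454
finger_force: 61.7
```

```bash
python3 lamp.py
```

```text
[314.7 297.6] 1106
[314.4 393.8] 1025
t 32.3 p [0.5324 0.0513 0.1184] yyaw -0.321 tilt 0.01 shift [-0.2 -0.3 28.8] roll 0.1 F [-0.5  0.1 -3.6] grip 39.0
('lampz_tool mm -22.9 lean deg 5.6', 'lamp z world 141.4')
```

Emit:
{"method": "step_arm", "body": {
  "gripper": [30,30,30,30,30,30,30,30],
  "linear": [
    [0,0,-6],
    [0,0,-12],
    [0,0,-15],
    [0,0,-15],
    [0,0,-15],
    [0,0,-12],
    [0,0,-5],
    [0,0,0]
  ],
  "roll": [0,0,0,0,0,0,0,0]
}}

```text
time: 33.3
eef_pos: [0.5325, 0.0512, 0.1987]
eef_rot: [2.548, 1.838, 0.0]
contact_force: [-0.2, -0.4, -3.6]
grip_width: 0.451
finger_force: 61.7
```

```bash
python3 lamp.py; python3 -c "
from h import *
im=capture('scene')
cv2.imwrite('pics/s5.png',cv2.resize(im[130:330,230:400],None,fx=3.5,fy=3,interpolation=2)[:,:,::-1])
delta((.560,.2525),.2,-.30)"
```

```text
[314.7 297.5] 1105
[314.5 393.7] 1031
t 33.35 p [0.5323 0.0512 0.1983] yyaw -0.321 tilt 0.02 shift [-1.000e-01 -2.000e-01  1.087e+02] roll 0.1 F [-0.6  1.3 -3.4] grip 38.7
('lampz_tool mm -22.8 lean deg 5.7', 'lamp z world 221.1')
t 33.4 p [0.5321 0.0512 0.198 ] yyaw -0.321 tilt 0.05 shift [199.8 -37.   -2. ] roll -1.2 F [-0.8 -0.2 -4.1] grip 38.9
```

View pics/s5.png

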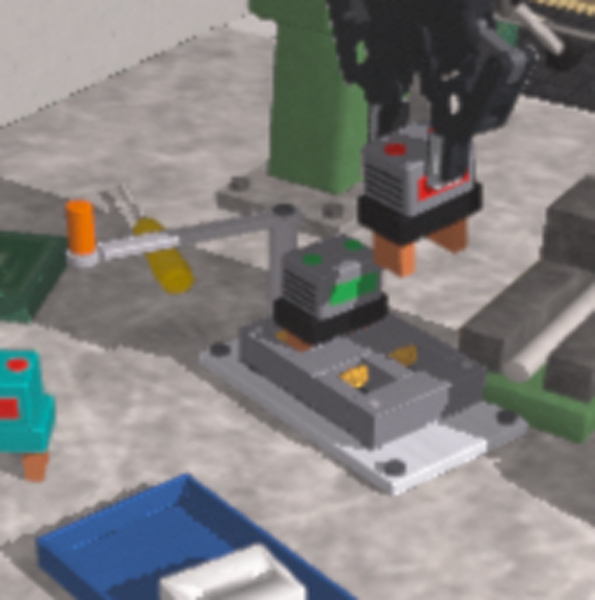

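The module is free and close to upright; the keeper is aside (knob at crop (80,230)) and green is still plugged in. Carrying it to the free far end of the tray.

Emit:
{"method": "step_arm", "body": {
  "gripper": [30,30,30,30,30,30,30,30,30,30],
  "linear": [
    [12,-2,0],
    [24,-5,0],
    [25,-5,0],
    [25,-5,0],
    [25,-5,0],
    [25,-5,0],
    [25,-5,0],
    [24,-5,0],
    [15,0,0],
    [0,0,0]
  ],
  "roll": [0,0,0,0,0,0,0,0,0,-1]
}}

```text
time: 34.65
eef_pos: [0.5602, 0.254, 0.1981]
eef_rot: [-2.528, -1.863, 0.0]
contact_force: [1.0, -0.2, -4.2]
grip_width: 0.454
finger_force: 61.7
```

Emit:
{"method": "step_arm", "body": {
  "gripper": [30,30,30,30,30,30,30,30,30],
  "linear": [
    [0,0,10],
    [0,0,18],
    [0,0,20],
    [0,0,20],
    [0,0,20],
    [0,0,15],
    [0,0,8],
    [0,0,3],
    [0,0,0]
  ],
  "roll": [0,0,0,0,0,0,0,0,0]
}}

```text
time: 35.78
eef_pos: [0.5606, 0.2529, 0.0849]
eef_rot: [2.531, 1.86, 0.001]
contact_force: [-0.7, 0.1, -2.9]
grip_width: 0.455
finger_force: 61.7
```

```bash
python3 lamp.py; python3 -c "
from h import *
delta((.560,.2525),.07,-.30)"
```

```text
[314.7 297.6] 1104
[314.4 393.7] 1022
t 35.83 p [0.5607 0.253  0.0851] yyaw -0.303 tilt 0.05 shift [-201.1   32.9   -4.6] roll 1.1 F [ 0.2  0.3 -4.3] grip 38.6
('lampz_tool mm -22.9 lean deg 5.5', 'lamp z world 108.0')
t 35.83 p [0.5607 0.253  0.0851] yyaw -0.303 tilt 0.05 shift [-0.7 -0.5 15.1] roll -0.2 F [ 0.2  0.3 -4.3] grip 38.6
```

Emit:
{"method": "step_arm", "body": {
  "gripper": [30,30,30,30,30,30],
  "linear": [
    [0,0,3],
    [0,0,3],
    [0,0,2],
    [0,0,2],
    [0,0,1],
    [0,0,0]
  ],
  "roll": [0,0,0,0,0,0]
}}

```text
time: 36.58
eef_pos: [0.5603, 0.2527, 0.0735]
eef_rot: [-2.531, -1.86, 0.0]
contact_force: [-0.0, -0.0, -3.7]
grip_width: 0.451
finger_force: 61.7
```

Emit:
{"method": "step_arm", "body": {
  "gripper": [30,30,30],
  "linear": [
    [0,0,1],
    [0,0,1],
    [0,0,0]
  ],
  "roll": [0,0,0]
}}

```text
time: 36.95
eef_pos: [0.5605, 0.2528, 0.0721]
eef_rot: [2.531, 1.86, 0.001]
contact_force: [-1.2, -1.0, 4.3]
grip_width: 0.454
finger_force: 62.6
```

One foot touches. Lowering a little more to level it, then releasing.

Emit:
{"method": "step_arm", "body": {
  "gripper": [30,30,30,30],
  "linear": [
    [0,0,1],
    [0,0,0.5],
    [0,0,0.5],
    [0,0,0]
  ],
  "roll": [0,0,0,0]
}}

```text
time: 37.45
eef_pos: [0.5607, 0.2531, 0.0719]
eef_rot: [2.531, 1.86, 0.002]
contact_force: [-7.6, -4.2, 20.0]
grip_width: 0.455
finger_force: 64.8
```

```bash
python3 lamp.py
```

```text
[314.7 297.6] 1107
[314.6 393.9] 1031
t 37.5 p [0.5607 0.2531 0.0719] yyaw -0.303 tilt 0.08 shift [-201.2   32.9  -17.7] roll 1.1 F [-7.6 -5.  20.5] grip 38.7
('lampz_tool mm -23.0 lean deg 5.7', 'lamp z world 94.9')
```

Emit:
{"method": "step_arm", "body": {
  "gripper": [30,30,42,44,48,48],
  "linear": [
    [0,0,-1],
    [0,0,-0.5],
    [0,0,0],
    [0,0,0],
    [0,0,0],
    [0,0,0]
  ],
  "roll": [0,0,0,0,0,0]
}}

```text
time: 38.25
eef_pos: [0.5604, 0.2527, 0.0709]
eef_rot: [-2.531, -1.86, -0.0]
contact_force: [0.3, -0.9, -0.1]
grip_width: 0.565
finger_force: 0.0
```

Emit:
{"method": "step_arm", "body": {
  "gripper": [50,50,50,50,50,50,50,50],
  "linear": [
    [0,0,-5],
    [0,0,-10],
    [0,0,-15],
    [0,0,-20],
    [0,0,-20],
    [0,0,-20],
    [0,0,-20],
    [0,0,0]
  ],
  "roll": [0,0,0,0,0,0,0,0]
}}

```text
time: 39.25
eef_pos: [0.5612, 0.2533, 0.1832]
eef_rot: [2.531, 1.86, 0.005]
contact_force: [0.1, -0.1, -0.5]
grip_width: 0.587
finger_force: 0.0
```

```bash
python3 -c "
from h import *
s=capture('scene');t=capture('top')
A=cv2.resize(s[170:390,220:390],None,fx=2.2,fy=2.5,interpolation=2);B=cv2.resize(t[170:320,230:430],(420,550)) if 0 else cv2.resize(t[180:320,230:340],(420,550),interpolation=2)
cv2.imwrite('pics/end.png',np.hstack([A,B])[:,:,::-1])
delta((.56,.2525),.2,-.3)"
```

```text
t 39.35 p [0.5603 0.2526 0.1809] yyaw -0.303 tilt 0.02 shift [ -0.2  -0.2 -19.1] roll -0.2 F [-0.4  0.6  0. ] grip 49.7
```

View pics/end.png

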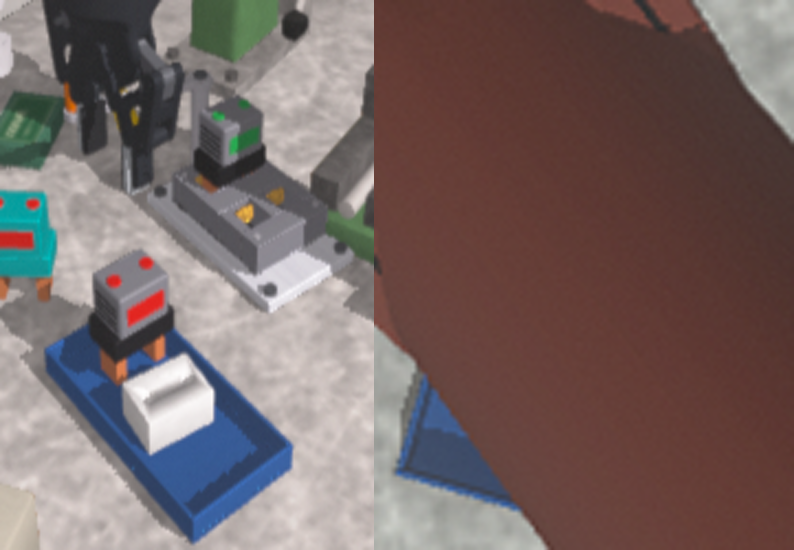

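The red module stands upright in the tray's far end at crop (130,310), clear of the aluminium block at (170,405). Green is plugged in and the keeper is aside. Handing in.

```bash
python3 -c "
from rig import *
print(finish_job())"
```

```text
the job is handed in; nothing more can be done
None
```

I swung the keeper bar aside, rocked the red module free and stood it upright in the blue tray, clear of the aluminium block; the green module is still plugged in, and I handed the job in at about 39 s (no verdict came back).

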